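# Sort stripped battery cells by rolling

## Task

First put the black tape roll that lies in the way on the tray back onto its spindle, all the way down. Then sort the loose battery cells by rolling them along the blue deck with a flat hand, never lifting them or pressing or squeezing them hard: roll every green (good) cell toward the robot to rest squarely against the black stop rail, and push every red (dead) cell through the yellow spring flap into the bin so that the flap swings fully shut behind it. Leave the jar and screwdriver where they are.

Things in the scene. Friction and masses are not known exactly. Their poses are not given: they have to be found in the camera images.
- deck (a point): tray fixed on the bench: point on top of its flat blue deck, 55 mm above the bench. x points away from the robot, across the tray, y left along it, z up; turned up to 0.12 rad. The deck spans x -115 (stop rail) to +100 mm (open edge before the flap), y -250 to +250 mm; low cheeks 20 mm above the deck close its two ends
- flap (a joint): yellow flap in the bin's front, 486 mm wide, 36 mm high, 12 mm past the deck's edge, hinged along its top 40 mm above the deck; 0 = shut (upright), grows to 1.45 as it swings into the bin; a light spring (about 0.2 to 0.6 N at its lower edge) shuts it again. It gives only into the bin
- tape_c (a point): roll of black tape lying flat, outer diameter 50 mm, bore 30 mm, 24 mm high, 0.06 kg; it starts on the deck, between the cells and the flap. Point: its centre, half-way up; z is its axis
- spindle_foot (a point): tape stand fixed to the bench to the left of the tray: a grey round foot 90 mm in diameter and 10 mm thick, with an upright steel spindle 18 mm in diameter whose slightly tapered end is 48 mm above the foot. Point: on the spindle's axis at the top of the foot, where the tape roll's underside comes to rest
- red1_c (a point): red battery cell, cylinder 32 mm in diameter, 70 mm long, 0.14 kg, white band near one end; rolls freely; may be absent. Point: its centre, 16 mm above the deck; its y is the cylinder's axis, x and z turn as it rolls. Starts midway between rail and flap, axis within 0.25 rad of the deck's y, cells about 95 mm apart along y, colours in any order
- red2_c (a point): red battery cell, cylinder 32 mm in diameter, 70 mm long, 0.14 kg, white band near one end; rolls freely; may be absent. Point: its centre, 16 mm above the deck; its y is the cylinder's axis, x and z turn as it rolls. Starts midway between rail and flap, axis within 0.25 rad of the deck's y, cells about 95 mm apart along y, colours in any order
- red3_c (a point): red battery cell, cylinder 32 mm in diameter, 70 mm long, 0.14 kg, white band near one end; rolls freely; may be absent. Point: its centre, 16 mm above the deck; its y is the cylinder's axis, x and z turn as it rolls. Starts midway between rail and flap, axis within 0.25 rad of the deck's y, cells about 95 mm apart along y, colours in any order
- green1_c (a point): green battery cell, cylinder 32 mm in diameter, 70 mm long, 0.14 kg, white band near one end; rolls freely. Point: its centre, 16 mm above the deck; its y is the cylinder's axis, x and z turn as it rolls. Starts midway between rail and flap, axis within 0.25 rad of the deck's y, cells about 95 mm apart along y, colours in any order
- green2_c (a point): green battery cell, cylinder 32 mm in diameter, 70 mm long, 0.14 kg, white band near one end; rolls freely. Point: its centre, 16 mm above the deck; its y is the cylinder's axis, x and z turn as it rolls. Starts midway between rail and flap, axis within 0.25 rad of the deck's y, cells about 95 mm apart along y, colours in any order
- flux_jar: bystander: flux jar, 48 mm in diameter, 45 mm high, standing on the bench right of the tray; origin under its centre
- screwdriver: bystander: orange screwdriver about 170 mm long, lying on the bench right of the tray; origin at its middle, on the bench
- rail (a point): rigid black stop rail along the deck's y, on the robot's side of the deck, full length, 20 mm higher than the deck. Point: middle of the face that cells come to rest against (deck x = -115 mm), at deck level; axes as the deck's
- edge (a point): middle of the deck's far edge (deck x = +100 mm), at deck level, axes as the deck's. Beyond is the red bin: floor 35 to 50 mm lower, falling away, so a cell whose centre passes the edge drops in by itself; 125 mm deep along x, clear cover. Past the edge a lintel (deck x +108 to +122 mm), underside 40 mm and top 50 mm above the deck

How it is judged:
By the outcome, as a careful person would: the job done as asked, in the order asked, and still so for the second after the job is handed in, with the robot touching nothing.
Of red1, red2, red3 only 2 to 3 are there at a start; the rules pass over those that are not, and their reading is None.
At some moment in a run one of red1, red2, red3 may be knocked a few centimetres aside while the robot is not near it.
Once in a run the grip may slacken for a moment while it holds something.
It also fails if it takes over 210 s, if anything falls off the work surface, if the arm or the gripper's body presses on something with over 40 N, if the wrist force passes 120 N, or if a joint passes its speed limit or range.

## Robot

A 7-joint arm with a two-finger parallel gripper is mounted at the origin on the work surface. World frame = base frame: x ahead of the robot, y to its left, z up, the work surface at z = 0. Lengths are in mm, angles in rad, forces in N, time in s.
With the tool pointing down it reaches from about 350 to 900 mm from the base axis. Payload 7.2 kg.
Tool frame: the origin (TCP) lies midway between the tips of the shut fingers; the grasp point (between the pads) lies 19 mm behind it; z points along the fingers, y is the line along which they close (so a half turn about z gives the same grasp; the last joint's range is limited). The gripper opens to 85 mm and grips with 20 to 120 N. Pads are 22 mm wide; open, the fingers measure 114 mm over their backs; the gripper's body (76 mm by 85 mm) begins 54 mm behind the grasp point. The pads swing forward as they close: fully open they stand 13 mm farther back than shut.
Start: joints at [-1.183, 0.411, -0.013, 1.596, 0.006, 1.134, -0.082], TCP at [275.122, 561.192, 231.297] pointing down, gripper open.
Joint ranges: [-2.95, 2.95], [-0.29, 1.99], [-1.47, 1.44], [0.14, 2.54], [-1.03, 4.17], [0.13, 1.85], [-2.86, 2.86]. Speed limits (rad/s): [2.39, 2.39, 3.01, 3.01, 3.14, 3.14, 3.14].

## Interface

Orientations are given as a rotation vector (axis times angle).
In Python, from cell import get_obs, camera, ctrl, finder gives the robot as it stands.
- The arm moves only by the tool move_arm, never from a script. Its argument "deltas" is a list of rows, each a list of 3 entries, a list of its own where there are three numbers: the shift along the tool's x, y, z normalised to -1 to 1, where 1 is 0.03 m, then the turn, a rotation vector about the tool's x, y, z normalised to -1 to 1, where 1 is 8 degrees, then the closure, from 0 (fully open) to 1 (shut). A call has 1 to 20 rows; each row shifts and turns the commanded pose from where the row before left it, along the tool's axes as they then stand; what a row does not reach is not made up. A row lasts 1/10 s, in which the tool goes at most 50 mm and 8.59 degrees, less where a joint would pass 70% of its speed; a pose out of reach is approached as far as the arm can. A call with a number of a shift or a turn outside -1 to 1 is refused whole. A call with a gripper value outside its range is refused whole. The fingers move at their own pace and stop on an object; "grip_force" is the grip in N (left out, the last holds). Time passes only in rows, so rows that do not move let the fingers close. It gives the time, the measured TCP pose, the force, the opening and the grip force at its end, in the units of the state.
- get_obs(): the state, without advancing time (a new reading comes with each control period).
- camera(name): name is "scene" or "top" or "wrist"; returns a dict with "image" (400x640x3 uint8, red, green, blue), "camera_matrix" (3x3 intrinsics, pixels), "extrinsics" (4x4, takes a point from world to camera coordinates). Camera axes: x right, y up, looking along -z (the intrinsics and any distortion apply to the point x, -y, -z); pixel columns grow to the right and rows downward; lengths in mm; the calibration is good to about 2 mm. A picture is of the moment at which its call begins. There is no depth.
- ctrl.job_done(): hands the job in; it is judged then, once.
Trained networks look in a picture, given as the dict that the camera call returned (one of the last four; its "shot" number tells which), for a name from the list of things; names that differ only in an ending like _2 or _b are one class to them, and where a whole thing is asked for, a point or a joint stands for the part that bears it (a point fixed in the world has none). Each returns a list of dicts, best first, with "confidence" (0 to 1); they miss things now and then, are a little off and sometimes report something else, mostly with a low value. They report only what shows in the picture. A call takes as long as a camera call.
- finder.cut_out(picture, name): "pixels" (400x640 bool, what is visible of it) and "bbox" ([left, top, width, height] in pixels, round what is visible of it).
The state is a dict: "clock": time; "joint_positions": joint angles; "joint_vel": joint speeds; "joint_efforts": joint torques, N m; "tcp_pos": TCP position; "orientation": TCP orientation; "force": force on the tool from outside, world axes, zero at the start; "ft_torque": the same for the moment, N m; "finger_gap": finger opening in mm; "grasp_force": force on a finger pad.
Only numpy, scipy, OpenCV 4.12 (cv2) and the standard library are available. Lean on these libraries where they do the work, as an engineer would, in place of code of your own. Each camera call takes 0.05 s, during which the arm holds its last target. There are 200 camera calls.

## Working session

There is one attempt and no reset: what is moved stays moved. The work goes in short steps, Python scripts to look and compute and a tool call to move; the robot and the scene stay as the last step left them, time stands still between calls to the robot, and variables do not carry over. Pictures are saved under pics/ and viewed, at most 14 in all, crops included, and the job is handed in when it is done.

Besides the shell and the picture viewer there is one more tool, called as name(argument=value, ...), one argument or row to a line, values as JSON. move_arm: Moves the arm, as the interface text tells. Its arguments: {"type":"object","properties":{"deltas":{"type":"array","items":{"type":"array"}},"grip_force":{"type":"number"}},"required":["deltas"]}

```bash
mkdir -p pics; ls; cat > h.py <<'E'
import numpy as np, cv2
from cell import get_obs, camera, ctrl, finder
def save(p,n): cv2.imwrite(f'pics/{n}.png',cv2.cvtColor(p['image'],cv2.COLOR_RGB2BGR))
def ray(p,u,v):
    K=np.array(p['camera_matrix']);E=np.array(p['extrinsics'])
    d=np.linalg.inv(K)@[u,v,1]; d=np.array([d[0],-d[1],-d[2]])
    R=E[:3,:3];return -R.T@E[:3,3], R.T@d
def onz(p,u,v,z):
    o,d=ray(p,u,v);return o+d*(z-o[2])/d[2]
def tri(rs):
    A=0;b=0
    for o,d in rs:
        d=d/np.linalg.norm(d);M=np.eye(3)-np.outer(d,d);A=A+M;b=b+M@o
    return np.linalg.solve(A,b)
def proj(p,X):
    K=np.array(p['camera_matrix']);E=np.array(p['extrinsics'])
    c=E[:3,:3]@np.array(X,float)+E[:3,3];q=K@[c[0],-c[1],-c[2]];return q[:2]/q[2]
E
python3 - <<'E'
from h import *
np.set_printoptions(precision=2,suppress=True)
o=get_obs();print(o)
for n in ('scene','top'):
    p=camera(n);save(p,n+'0');print(n,p['extrinsics'],p['camera_matrix'],[k for k in p])
    for t in ('tape_c','red1_c','green1_c','flux_jar','screwdriver','flap'):
        for r in finder.cut_out(p,t):
            ys,xs=np.nonzero(r['pixels']);print(t,round(r['confidence'],2),r['bbox'],xs.mean().round(1),ys.mean().round(1),len(xs))
E
```

```text
pics
{'clock': 0.0, 'joint_positions': array([-1.18,  0.41, -0.01,  1.6 ,  0.01,  1.13, -0.08]), 'joint_vel': array([-0.,  0.,  0., -0.,  0.,  0., -0.]), 'joint_efforts': array([ -0.  , -60.07,   0.68, -29.94,   0.01,   0.01,  -0.  ]), 'tcp_pos': array([274.91, 560.76, 230.44]), 'orientation': array([-0.71, -3.06,  0.  ]), 'force': array([-0.66, -0.76, -0.44]), 'ft_torque': array([-0.02,  0.02, -0.04]), 'grasp_force': 0.0, 'finger_gap': 85.2385239593166}
scene [[    0.54     0.84     0.    -219.21]
 [   -0.71     0.46     0.53   394.06]
 [    0.45    -0.29     0.85 -1518.48]
 [    0.       0.       0.       1.  ]] [[463.11   0.   321.93]
 [  0.   463.11 200.56]
 [  0.     0.     1.  ]] ['image', 'camera_matrix', 'extrinsics', 'shot']
tape_c 0.6 [374.7, 186.5, 20.7, 17.7] 386.1 195.0 325
red1_c 0.64 [330.9, 178.5, 24.1, 20.2] 343.8 187.7 303
green1_c 0.78 [392.5, 150.4, 22.6, 22.1] 403.4 160.4 311
flux_jar 0.67 [186.7, 308.0, 24.6, 24.4] 197.8 320.3 378
screwdriver 0.57 [135.2, 249.8, 58.0, 19.9] 154.3 256.8 397
flap 0.22 [265.4, 205.8, 27.3, 24.0] 277.2 216.6 371
top [[   -0.      -1.       0.     -96.69]
 [    0.99    -0.       0.15  -580.39]
 [   -0.15     0.       0.99 -1181.92]
 [    0.       0.       0.       1.  ]] [[425.3    0.   320.35]
 [  0.   425.3  206.64]
 [  0.     0.     1.  ]] ['image', 'camera_matrix', 'extrinsics', 'shot']
tape_c 0.49 [258.7, 179.9, 15.0, 18.9] 265.0 189.8 180
red1_c 0.59 [279.0, 211.3, 29.2, 16.8] 293.6 216.7 291
green1_c 0.69 [212.9, 207.2, 26.3, 10.1] 227.5 212.1 305
flux_jar 0.79 [448.9, 177.9, 13.7, 18.7] 454.2 186.9 256
screwdriver 0.58 [454.0, 249.8, 31.0, 27.2] 468.8 263.1 314
flap 0.78 [228.3, 168.6, 148.4, 18.1] 311.5 176.4 138
flap 0.27 [258.1, 182.1, 15.7, 18.3] 265.7 189.9 173
```

```bash
python3 - <<'E'
import cv2
a=cv2.imread('pics/top0.png')[110:310,100:500];cv2.imwrite('pics/top0c.png',cv2.resize(a,None,fx=2,fy=2,interpolation=2))
a=cv2.imread('pics/scene0.png')[80:360,120:520];cv2.imwrite('pics/scene0c.png',cv2.resize(a,None,fx=2,fy=2,interpolation=2))
E
```

```text
(no output)
```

View pics/top0c.png

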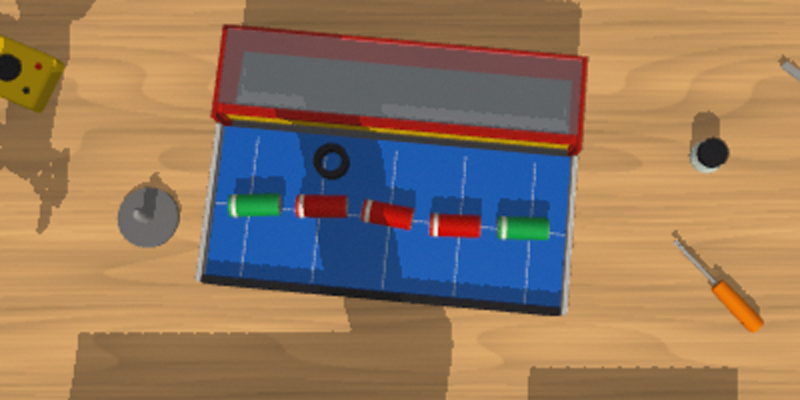

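View pics/scene0c.png

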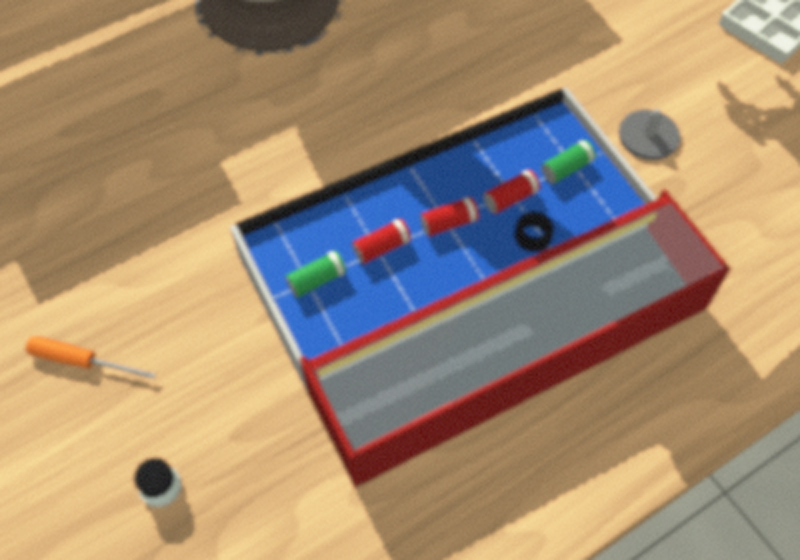

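The top view shows green, red, red, red, green cells from left to right. The tape is at about (265,190) and the spindle foot at about (174,217), both full-image pixels. The scene view agrees: tape near (387,195), foot near (445,147).

```bash
cat > deck.py <<'E'
from h import *
np.set_printoptions(precision=1,suppress=True)
E
python3 - <<'E'
from deck import *
top=camera('top');sc=camera('scene')
print('cam',ray(top,0,0)[0],ray(sc,0,0)[0])
def hsv(p): return cv2.cvtColor(p['image'],cv2.COLOR_RGB2HSV)
H=hsv(top)
blue=((H[...,0]>100)&(H[...,0]<125)&(H[...,1]>140)).astype(np.uint8)
blue=cv2.morphologyEx(blue,cv2.MORPH_CLOSE,np.ones((9,9)))
n,l,s,c=cv2.connectedComponentsWithStats(blue);i=1+s[1:,4].argmax()
cnt=max(cv2.findContours((l==i).astype(np.uint8),0,1)[0],key=len)
q=cv2.approxPolyDP(cnt,8,True)[:,0];print(q)
for u,v in q: print((u,v),onz(top,u,v,55))
def lab(p):
    t=[r for r in finder.cut_out(p,'tape_c')][0];return t
def cen(r): x,y,w,h=r['bbox'];return x+w/2,y+h/2
tt,ts=lab(top),lab(sc)
print('tape',tri([ray(top,*cen(tt)),ray(sc,*cen(ts))]), onz(top,*cen(tt),67),onz(sc,*cen(ts),67))
for p,roi in ((top,(140,180,200,250)),(sc,(420,120,480,170))):
    x0,y0,x1,y1=roi;h=hsv(p)[y0:y1,x0:x1];m=((h[...,1]<45)).astype(np.uint8)
    n,l,s,c=cv2.connectedComponentsWithStats(m);i=1+s[1:,4].argmax()
    print('foot',s[i]+np.array([x0,y0,0,0,0]),c[i]+[x0,y0])
    x,y,w,hh,_=s[i];print(onz(p,x0+x+w/2,y0+y+hh/2,8))
# cells
for n,p in(('top',top),('sc',sc)):
    h=hsv(p);
    for col,m in(('red',((h[...,0]<8)|(h[...,0]>172))&(h[...,1]>150)),('green',(h[...,0]>45)&(h[...,0]<80)&(h[...,1]>120))):
        k,l,s,c=cv2.connectedComponentsWithStats(m.astype(np.uint8))
        for i in range(1,k):
            if 80<s[i,4]<900: print(n,col,s[i],c[i],onz(p,*c[i],71))
E
```

```text
cam [ 401.6  -95.6 1254.1] [1077.9 -439.9 1074.1]
[[212 174]
 [203 247]
 [379 262]
 [383 188]]
(np.int32(212), np.int32(174)) [674.  214.1  55. ]
(np.int32(203), np.int32(247)) [464.4 232.   55. ]
(np.int32(379), np.int32(262)) [ 421.5 -261.6   55. ]
(np.int32(383), np.int32(188)) [ 632.1 -277.8   55. ]
tape [634.6  86.8 262.3] [620.4  56.2  67. ] [576.9 294.1  67. ]
foot [159 204  30  29 694] [173.6 218.2]
[550.8 333.5   8. ]
foot [430 135  30  24 536] [444.2 146.8]
[554.4 332.8   8. ]
top red [571 148  49  39 862] [592.4 168.2] [ 685.4 -874.3   71. ]
top red [252 208  21  11 222] [262.1 212.8] [558.9  65.6  71. ]
top red [285 211  21  14 222] [295.1 217.3] [545.9 -26.9  71. ]
top red [319 217  21  12 220] [329.  222.6] [ 531.  -122.1   71. ]
top green [601 159  17  12 126] [609.4 164.4] [ 696.4 -923.8   71. ]
top green [218 207  22  11 226] [228.3 212.1] [561.1 160.5  71. ]
top green [353 219  22  11 221] [363.6 224. ] [ 526.8 -218.7   71. ]
sc red [365 168  21  17 184] [375.2 175.7] [558.7  67.2  71. ]
sc red [332 181  22  16 216] [343.  188.1] [545.2 -27.   71. ]
sc red [298 192  23  18 221] [309.2 200.6] [ 530.1 -121.4   71. ]
sc green [586  40  26  30 256] [598.4  54.9] [565.5 949.5  71. ]
sc green [393 152  21  18 187] [403.8 160.3] [559.8 162.7  71. ]
sc green [264 208  24  20 244] [275.9 217.2] [ 526.3 -217.3   71. ]
```

```bash
cat >> deck.py <<'E'
from scipy.spatial.transform import Rotation as Ro
YAW=-0.088; C=np.array([555,-24,55.])
ax=np.array([np.cos(YAW),np.sin(YAW),0]);ay=np.array([-np.sin(YAW),np.cos(YAW),0])
def todeck(P): d=np.array(P)-C;return np.array([d@ax,d@ay,d[2]])
def toworld(x,y,z): return C+ax*x+ay*y+np.array([0,0,z])
def plan(target,ang=YAW):
    """tool pointing down, tool y along world direction ang from +y"""
    o=get_obs();R=Ro.from_rotvec(o['orientation'])
    y=np.array([-np.sin(ang),np.cos(ang),0]);z=np.array([0,0,-1.]);x=np.cross(y,z)
    Rt=Ro.from_matrix(np.c_[x,y,z])
    d=np.array(target)-o['tcp_pos']
    rel=(R.inv()*Rt).as_rotvec()
    print('tcp',o['tcp_pos'],'now: tool shift(unit30)',(R.inv().apply(d)/30).round(2),'after turn',(Rt.inv().apply(d)/30).round(2),'turn(8deg)',(np.degrees(rel)/8).round(2))
E
python3 - <<'E'
from deck import *
top=camera('top');sc=camera('scene')
print('tape',tri([ray(top,265.5,190.5),ray(sc,386.5,195.2)]))
print('foot',tri([ray(top,174,218.5),ray(sc,445,147)]))
print(todeck([620,56,67]),toworld(58,85,0))
plan([620,56,180])
E
```

```text
tape [622.9  57.2  67.4]
foot [551.8 335.8   3. ]
[57.7 85.4 12. ] [620.2  55.6  55. ]
tcp [275.1 561.2 231.3] now: tool shift(unit30) [-17.7 -10.1   1.7] after turn [-12.9 -15.8   1.7] turn(8deg) [ 0.   0.  -2.6]
```

move_arm(
  deltas=[
    [[0,0,0],[0,0,-0.65],0],
    [[0,0,0],[0,0,-0.65],0],
    [[0,0,0],[0,0,-0.65],0],
    [[0,0,0],[0,0,-0.65],0],
    [[-0.8,-0.98,0.1],[0,0,0],0],
    [[-0.8,-0.98,0.1],[0,0,0],0],
    [[-0.8,-0.98,0.1],[0,0,0],0],
    [[-0.8,-0.98,0.1],[0,0,0],0],
    [[-0.8,-0.98,0.1],[0,0,0],0],
    [[-0.8,-0.98,0.1],[0,0,0],0],
    [[-0.8,-0.98,0.1],[0,0,0],0],
    [[-0.8,-0.98,0.1],[0,0,0],0],
    [[-0.8,-0.98,0.1],[0,0,0],0],
    [[-0.8,-0.98,0.1],[0,0,0],0],
    [[-0.8,-0.98,0.1],[0,0,0],0],
    [[-0.8,-0.98,0.1],[0,0,0],0],
    [[-0.8,-0.98,0.1],[0,0,0],0],
    [[-0.8,-0.98,0.1],[0,0,0],0],
    [[-0.8,-0.98,0.1],[0,0,0],0],
    [[-0.8,-0.98,0.1],[0,0,0],0],
  ],
)

```text
clock: 3.0
tcp_pos: [614.7, 55.9, 183.3]
orientation: [0.145, 3.138, 0.0]
force: [1.3, 0.8, 0.1]
finger_gap: 85.5
grasp_force: 0.0
```

```bash
python3 - <<'E'
from deck import *
p=camera('wrist');save(p,'w1');print(ray(p,320,200))
for r in finder.cut_out(p,'tape_c'):
    x,y,w,h=r['bbox'];print(r['confidence'],r['bbox'],onz(p,x+w/2,y+h/2,75))
plan([621,56,120])
E
```

```text
(array([533.7,  64. , 326.9]), array([ 0.3, -0. , -0.9]))
0.56 [286.5, 175.5, 71.3, 68.3] [624.4  58.1  75. ]
tcp [616.   50.5 182.8] now: tool shift(unit30) [-0.1  0.2  2.1] after turn [-0.1  0.2  2.1] turn(8deg) [-0.   0.  -0.1]
```

View pics/w1.png

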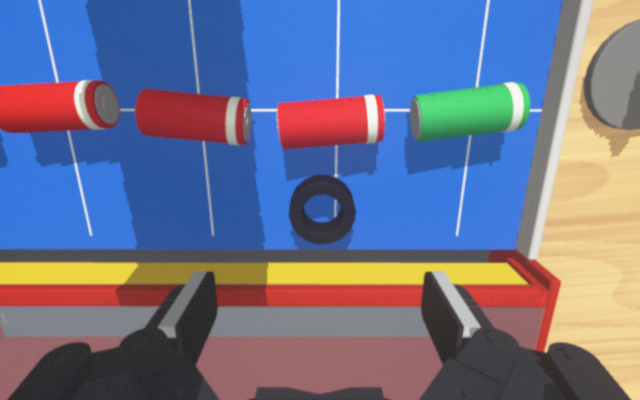

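Tape in the wrist view is at (322,209), which gives about (623,57). That matches the other two views, so I'm descending on it.

move_arm(
  deltas=[
    [[-0.2,0.235,0],[0,0,-0.1],0],
    [[0,0,0.6],[0,0,0],0],
    [[0,0,0.6],[0,0,0],0],
    [[0,0,0.6],[0,0,0],0],
    [[0,0,0.6],[0,0,0],0],
    [[0,0,0.6],[0,0,0],0],
    [[0,0,0.6],[0,0,0],0],
    [[0,0,0.5],[0,0,0],0],
    [[0,0,0],[0,0,0],0],
    [[0,0,0],[0,0,0],0.2],
    [[0,0,0],[0,0,0],0.35],
    [[0,0,0],[0,0,0],0.6],
    [[0,0,0],[0,0,0],0.6],
    [[0,0,0],[0,0,0],0.7],
    [[0,0,0],[0,0,0],0.7],
  ],
  grip_force=40,
)

```text
clock: 4.6
tcp_pos: [621.4, 63.8, 61.6]
orientation: [0.124, 3.137, 0.001]
force: [-0.8, -0.7, 6.4]
finger_gap: 47.6
grasp_force: 42.0
```

move_arm(
  deltas=[
    [[0,0,0],[0,0,0],0.8],
    [[0,0,-0.3],[0,0,0],0.8],
    [[0,0,-0.7],[0,0,0],0.8],
    [[0,0,-1],[0,0,0],0.8],
    [[0,0,-1],[0,0,0],0.8],
    [[0,0,0],[0,0,0],0.8],
    [[0,0,0],[0,0,0],0.8],
  ],
  grip_force=50,
)

```text
clock: 5.3
tcp_pos: [620.8, 63.8, 151.2]
orientation: [0.124, 3.138, 0.001]
force: [-0.2, 0.3, -0.9]
finger_gap: 47.6
grasp_force: 51.9
```

```bash
python3 - <<'E'
from deck import *
p=camera('wrist');save(p,'w2')
for r in finder.cut_out(p,'tape_c'):
    x,y,w,h=r['bbox'];print(r['confidence'],r['bbox'])
o=get_obs();print(o['tcp_pos'],o['orientation'],o['finger_gap'],proj(p,o['tcp_pos']))
plan([551.5,334,160])
E
```

```text
0.55 [259.9, 231.2, 118.5, 121.7]
[619.7  63.7 149.4] [-0.1 -3.1  0. ] 47.29507990332358 [317.2 267.4]
tcp [619.7  63.7 149.4] now: tool shift(unit30) [ 3.   8.8 -0.3] after turn [ 3.1  8.8 -0.3] turn(8deg) [-0.  -0.   0.1]
```

View pics/w2.png

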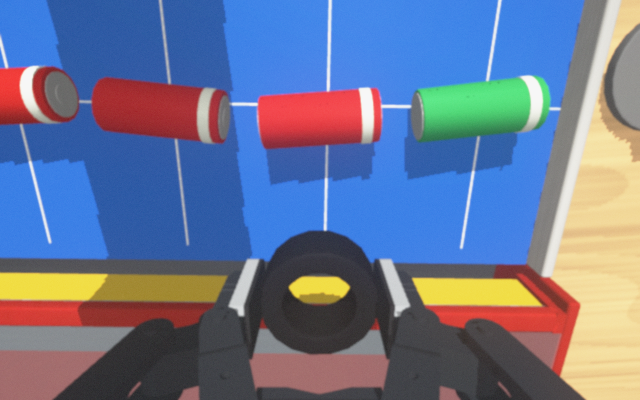

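move_arm(
  deltas=[
    [[0.33,0.9,0],[0,0,0],0.8],
    [[0.33,0.9,0],[0,0,0],0.8],
    [[0.33,0.9,0],[0,0,0],0.8],
    [[0.33,0.9,0],[0,0,0],0.8],
    [[0.33,0.9,0],[0,0,0],0.8],
    [[0.33,0.9,0],[0,0,0],0.8],
    [[0.33,0.9,0],[0,0,0],0.8],
    [[0.33,0.9,0],[0,0,0],0.8],
    [[0.33,0.9,0],[0,0,0],0.8],
    [[0,0.7,0],[0,0,0],0.8],
    [[0,0,0],[0,0,0],0.8],
    [[0,0,0],[0,0,0],0.8],
    [[0,0,0],[0,0,0],0.8],
  ],
)

```text
clock: 6.7
tcp_pos: [552.5, 332.2, 149.4]
orientation: [-0.126, -3.138, 0.003]
force: [-0.7, -1.3, -0.3]
finger_gap: 47.1
grasp_force: 51.9
```

```bash
python3 - <<'E'
from deck import *
from scipy.optimize import least_squares
p=camera('wrist');save(p,'w3')
o=get_obs();t=o['tcp_pos'];print(t,o['finger_gap'])
r=finder.cut_out(p,'tape_c')[0];print(r['confidence'],r['bbox'])
x,y,w,h=r['bbox'];bb=np.array([x,y,x+w,y+h])
a=np.linspace(0,6.28,60)
def f(q):
    P=np.array([proj(p,[q[0]+25*np.cos(k),q[1]+25*np.sin(k),t[2]+q[2]+s]) for k in a for s in(-12,12)])
    return np.r_[P.min(0),P.max(0)]-bb
s=least_squares(f,[t[0],t[1],5]);print('tape c',s.x-np.r_[t[:2],0],s.fun)
sc=camera('scene');tp=camera('top');save(sc,'s3');save(tp,'t3')
a=cv2.imread('pics/w3.png');b=cv2.imread('pics/s3.png')[90:210,380:540];b=cv2.resize(b,(400,300),interpolation=2)
c=cv2.imread('pics/t3.png')[180:255,125:225];c=cv2.resize(c,(400,300),interpolation=2)
cv2.imwrite('pics/m3.png',np.vstack([cv2.resize(a,(480,300)),np.hstack([b[:, :240],c[:,80:320]])]))
E
```

```text
[552.8 332.2 149.7] 47.50911345369488
0.61 [262.5, 230.4, 114.8, 121.9]
tape c [10.9  0.2 -2.4] [-0.1  0.1  0.1 -0.1]
```

View pics/m3.png

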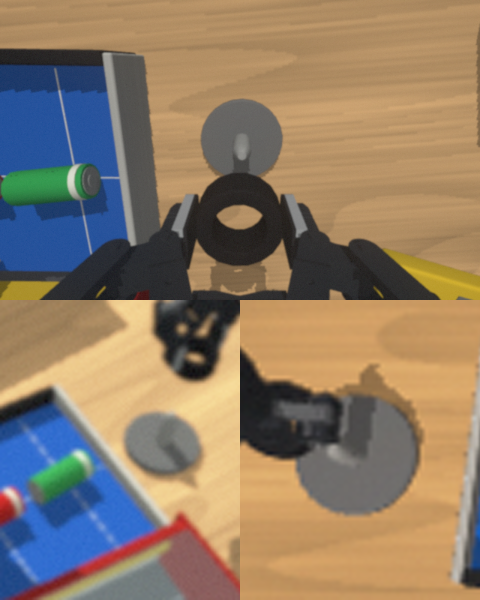

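```bash
python3 - <<'E'
from deck import *
from scipy.optimize import least_squares
p=camera('wrist')
o=get_obs();t=o['tcp_pos']
r=finder.cut_out(p,'tape_c')[0];x,y,w,h=r['bbox'];bb=np.array([x,y,x+w,y+h])
a=np.linspace(0,6.28,60)
def f(q,z):
    P=np.array([proj(p,[q[0]+25*np.cos(k),q[1]+25*np.sin(k),t[2]+z+s]) for k in a for s in(-12,12)])
    return np.r_[P.min(0),P.max(0)]-bb
for z in(-2,2,6):
    s=least_squares(f,t[:2],args=(z,));print(z,s.x-t[:2],s.fun)
# foot: grey in wrist/top/scene
for n in('wrist','top','scene'):
    p=camera(n);H=cv2.cvtColor(p['image'],cv2.COLOR_RGB2HSV)
    u0,v0=proj(p,[552,333,10]);d=70 if n=='wrist' else 22
    m=np.zeros(H.shape[:2],np.uint8);m[int(v0)-d:int(v0)+d,int(u0)-d:int(u0)+d]=1
    m&=((H[...,1]<40)&(H[...,2]>70)).astype(np.uint8)
    k,l,s,c=cv2.connectedComponentsWithStats(m);i=1+s[1:,4].argmax();x,y,w,h,A=s[i]
    print(n,s[i],onz(p,x+w/2,y+h/2,9), 'left/right at z10',onz(p,x,y+h/2,10),onz(p,x+w,y+h/2,10),'topmost',onz(p,x+w/2,y,10))
p=camera('wrist');print('tip',onz(p,323,187,58))
E
```

```text
-2 [11.3 -0.5] [-1.2 -0.4  1.2  0.6]
2 [ 8.9 -0.3] [-3.  -1.9  3.   2.5]
6 [ 6.4 -0.1] [-4.8 -3.5  4.8  4.5]
wrist [ 267  132  107  102 8478] [550.9 335.4   9. ] left/right at z10 [547.2 291.7  10. ] [554.1 379.1  10. ] topmost [509.4 338.6  10. ]
top [159 204  30  29 606] [550.7 333.2   9. ] left/right at z10 [550.7 376.9  10. ] [550.5 288.7  10. ] topmost [593.8 334.9  10. ]
scene [430 136  29  23 525] [555.6 329.6   9. ] left/right at z10 [533.  293.2  10. ] [579.1 364.6  10. ] topmost [522.7 357.9  10. ]
tip [540.1 338.2  58. ]
```

move_arm(
  deltas=[
    [[0.2,0.07,0.5],[0,0,0],0.8],
    [[0,0,0.5],[0,0,0],0.8],
    [[0,0,0.5],[0,0,0],0.8],
    [[0,0,0.4],[0,0,0],0.8],
    [[0,0,0],[0,0,0],0.8],
    [[0,0,0],[0,0,0],0.8],
  ],
)

```text
clock: 7.8
tcp_pos: [546.8, 336.3, 92.9]
orientation: [-0.124, -3.139, 0.001]
force: [-0.4, -0.5, -0.4]
finger_gap: 47.4
grasp_force: 51.9
```

```bash
python3 - <<'E'
from deck import *
p=camera('wrist');o=get_obs();t=o['tcp_pos'];print(t,o['finger_gap'],o['force'])
for z in(10,58):print('spindle',z,proj(p,[552,334.5,z]))
for dx in (0,6,11):
  print(dx,'tape top/bot centre',proj(p,[t[0]+dx,t[1],t[2]+17]),proj(p,[t[0]+dx,t[1],t[2]-7]))
im=p['image'][...,::-1].copy()
a=cv2.resize(im[100:400,180:460],None,fx=2,fy=2,interpolation=2)
cv2.imwrite('pics/w4.png',a)
E
```

```text
[547.1 336.5  93.5] 47.53220233316512 [-0.5 -0.9  0.1]
spindle 10 [316.  216.8]
spindle 58 [315.3 248.1]
0 tape top/bot centre [318.  293.9] [318.2 265.2]
6 tape top/bot centre [319.2 306.5] [319.2 276.4]
11 tape top/bot centre [320.1 316.8] [320.  285.6]
```

View pics/w4.png

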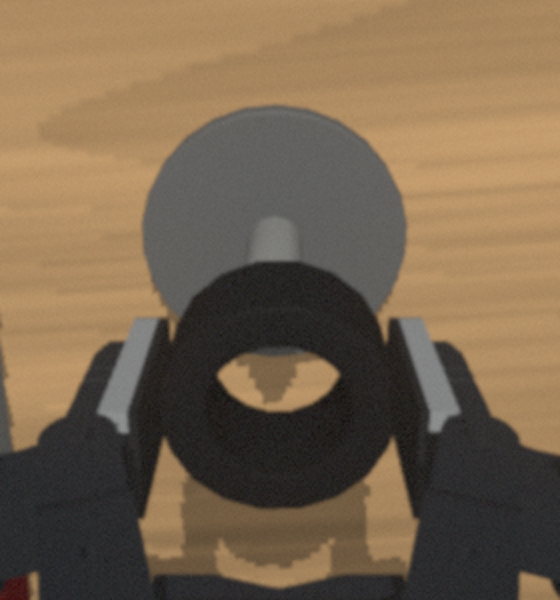

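move_arm(
  deltas=[
    [[-0.04,-0.04,0.3],[0,0,0],0.8],
    [[0,0,0.3],[0,0,0],0.8],
    [[0,0,0.3],[0,0,0],0.8],
    [[0,0,0.25],[0,0,0],0.8],
    [[0,0,0.2],[0,0,0],0.8],
    [[0,0,0],[0,0,0],0.8],
  ],
)

```text
clock: 8.45
tcp_pos: [547.1, 334.8, 51.5]
orientation: [-0.123, -3.138, 0.002]
force: [0.7, 0.5, -0.8]
finger_gap: 47.8
grasp_force: 51.9
```

```bash
python3 - <<'E'
from deck import *
p=camera('wrist');o=get_obs();t=o['tcp_pos'];print(t,o['finger_gap'],o['force'])
cv2.imwrite('pics/w5.png',p['image'][200:400,180:460,::-1])
E
```

```text
[547.5 335.1  52.2] 47.52811900296511 [-0.3  0.5 -0.7]
```

View pics/w5.png

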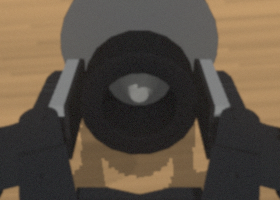

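The spindle tip shows inside the bore at (140,92) in the crop, with no contact force. I'll keep lowering.

move_arm(
  deltas=[
    [[0,0,0.3],[0,0,0],0.8],
    [[0,0,0.3],[0,0,0],0.8],
    [[0,0,0.2],[0,0,0],0.8],
    [[0,0,0.15],[0,0,0],0.8],
    [[0,0,0.1],[0,0,0],0.8],
    [[0,0,0],[0,0,0],0.8],
  ],
)

```text
clock: 9.1
tcp_pos: [547.5, 335.1, 20.8]
orientation: [-0.124, -3.139, 0.001]
force: [-1.1, 0.4, -0.4]
finger_gap: 47.7
grasp_force: 51.9
```

move_arm(
  deltas=[
    [[0,0,0.05],[0,0,0],0.8],
    [[0,0,0.05],[0,0,0],0.8],
    [[0,0,0],[0,0,0],0.8],
  ],
)

```text
clock: 9.4
tcp_pos: [547.8, 335.2, 18.3]
orientation: [0.124, 3.139, 0.0]
force: [0.2, 0.5, -0.4]
finger_gap: 47.8
grasp_force: 51.9
```

Release, then rise, holding the fingers clear.

move_arm(
  deltas=[
    [[0,0,0.05],[0,0,0],0.8],
    [[0,0,0],[0,0,0],0.4],
    [[0,0,0],[0,0,0],0.1],
    [[0,0,0],[0,0,0],0],
    [[0,0,0],[0,0,0],0],
    [[0,0,0],[0,0,0],0],
    [[0,0,-0.5],[0,0,0],0],
    [[0,0,-0.8],[0,0,0],0],
    [[0,0,-1],[0,0,0],0],
    [[0,0,-1],[0,0,0],0],
    [[0,0,-1],[0,0,0],0],
    [[0,0,0],[0,0,0],0],
    [[0,0,0],[0,0,0],0],
  ],
)

```text
clock: 10.7
tcp_pos: [548.2, 335.5, 147.6]
orientation: [0.124, 3.137, 0.003]
force: [-0.5, 0.0, 0.1]
finger_gap: 85.4
grasp_force: 0.0
```

```bash
python3 - <<'E'
from deck import *
p=camera('wrist');o=get_obs();t=o['tcp_pos'];print(t,o['finger_gap'],o['force'])
for r in finder.cut_out(p,'tape_c')[:1]:
    print(r['confidence'],r['bbox'])
    for z in (10,22,34):
        q=np.array([proj(p,[552+25*np.cos(k),334.5+25*np.sin(k),z+s]) for k in np.linspace(0,6.28,40) for s in(-12,12)]);print(z,q.min(0),q.max(0)-q.min(0))
cv2.imwrite('pics/w6.png',p['image'][60:400,140:500,::-1])
E
```

```text
[547.6 335.1 146.2] 85.54858118540449 [-0.4 -0.3 -0.3]
0.78 [285.6, 163.4, 67.6, 68.0]
10 [285.2 157.6] [63.5 67. ]
22 [283.8 160.7] [66.2 69.8]
34 [282.3 164. ] [69.1 72.9]
```

View pics/w6.png

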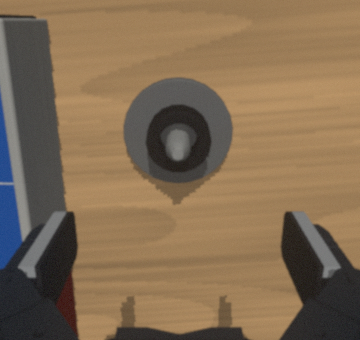

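Tape is seated: ring at about (178,138) in the crop, low on the foot around the spindle, and its image size fits z=22. Next is the left green cell.

```bash
sed -i 's/^YAW=.*; C/YAW=-0.087; C/' deck.py; cat >> deck.py <<'E'
def cells(show=True):
    res={}
    for n in('top','scene'):
        p=camera(n);h=cv2.cvtColor(p['image'],cv2.COLOR_RGB2HSV)
        for col,m in(('red',((h[...,0]<8)|(h[...,0]>172))&(h[...,1]>150)),('green',(h[...,0]>45)&(h[...,0]<80)&(h[...,1]>120))):
            k,l,s,c=cv2.connectedComponentsWithStats(m.astype(np.uint8))
            for i in range(1,k):
                d=todeck(onz(p,*c[i],71))
                if 40<s[i,4]<900 and -125<d[0]<105 and abs(d[1])<255:
                    yy,xx=np.nonzero(l==i);P=np.array([todeck(onz(p,a,b,71))[:2] for a,b in zip(xx,yy)])
                    w,V=np.linalg.eigh(np.cov(P.T));v=V[:,1]*np.sign(V[1,1])
                    print(n,col,s[i,4],d[:2],'axis ang',round(float(np.arctan2(-v[0],v[1])),2))
E
python3 - <<'E'
from deck import *
cells()
plan(toworld(29,189,60))
E
```

```text
top red 225 [-4.1 89.7] axis ang 0.07
top red 221 [-8.9 -3.8] axis ang -0.12
top red 220 [-15.4 -99.8] axis ang 0.02
top green 227 [ -9.9 184.4] axis ang 0.07
top green 222 [ -11.2 -196.2] axis ang 0.07
scene red 187 [-4.3 91.9] axis ang 0.2
scene red 209 [-9.2 -3.9] axis ang -0.06
scene red 220 [-16.3 -99. ] axis ang 0.1
scene green 186 [-11.6 186.4] axis ang 0.23
scene green 245 [ -11.8 -195. ] axis ang 0.12
tcp [547.1 334.8 144.7] now: tool shift(unit30) [-2.2 -5.6  1. ] after turn [-2.3 -5.6  1. ] turn(8deg) [-0.  -0.   0.1]
```

move_arm(
  deltas=[
    [[-0.32,-0.8,0],[0,0,0.1],0.3],
    [[-0.32,-0.8,0],[0,0,0],0.5],
    [[-0.32,-0.8,0],[0,0,0],0.5],
    [[-0.32,-0.8,0],[0,0,0],0.5],
    [[-0.32,-0.8,0],[0,0,0],0.5],
    [[-0.32,-0.8,0],[0,0,0],0.5],
    [[-0.32,-0.8,0],[0,0,0],0.5],
    [[0,0,0.5],[0,0,0],0.5],
    [[0,0,0.5],[0,0,0],0.5],
    [[0,0,0],[0,0,0],0.5],
    [[0,0,0],[0,0,0],0.5],
  ],
)

```text
clock: 12.0
tcp_pos: [598.5, 163.0, 114.7]
orientation: [-0.143, -3.136, 0.0]
force: [-0.8, -0.5, -0.4]
finger_gap: 42.6
grasp_force: 0.0
```

```bash
python3 - <<'E'
from deck import *
p=camera('wrist');o=get_obs();t=o['tcp_pos'];print(todeck(t),o['finger_gap'],o['force'])
save(p,'w7')
plan(toworld(29,189,3))
E
```

```text
[ 27.6 190.1  60.4] 42.6255026820226 [-0.3  0.5  0.7]
tcp [599.  163.  115.4] now: tool shift(unit30) [-0.1 -0.   1.9] after turn [-0.1 -0.   1.9] turn(8deg) [ 0. -0. -0.]
```

View pics/w7.png

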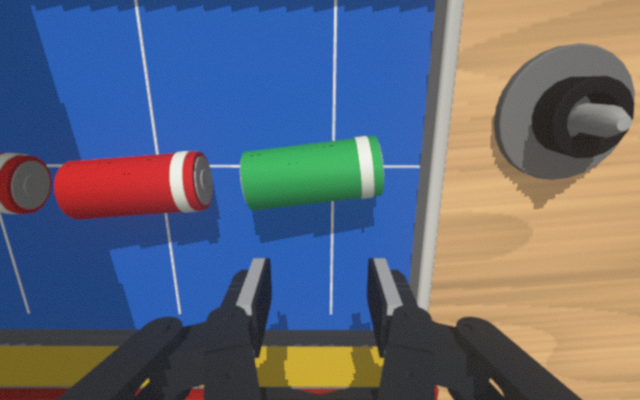

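Fingers are centred beyond the green cell (cell at about (312,175), fingers at about 245 and 385). Lowering, then pulling gently toward the rail.

move_arm(
  deltas=[
    [[0,0,0.5],[0,0,0],0.5],
    [[0,0,0.5],[0,0,0],0.5],
    [[0,0,0.5],[0,0,0],0.5],
    [[0,0,0.4],[0,0,0],0.5],
    [[0,0,0],[0,0,0],0.5],
    [[0.1,0,0],[0,0,0],0.5],
    [[0.1,0,0],[0,0,0],0.5],
    [[0.1,0,0],[0,0,0],0.5],
    [[0.15,0,0],[0,0,0],0.5],
    [[0.2,0,0],[0,0,0],0.5],
    [[0.2,0,0],[0,0,0],0.5],
    [[0.2,0,0],[0,0,0],0.5],
    [[0.2,0,0],[0,0,0],0.5],
    [[0.2,0,0],[0,0,0],0.5],
    [[0.2,0,0],[0,0,0],0.5],
    [[0.2,0,0],[0,0,0],0.5],
    [[0.2,0,0],[0,0,0],0.5],
    [[0.15,0,0],[0,0,0],0.5],
    [[0.15,0,0],[0,0,0],0.5],
    [[0.1,0,0],[0,0,0],0.5],
  ],
)

```text
clock: 14.05
tcp_pos: [525.9, 168.7, 58.8]
orientation: [-0.146, -3.138, -0.0]
force: [0.0, -0.3, -0.2]
finger_gap: 42.7
grasp_force: 0.0
```

```bash
python3 - <<'E'
from deck import *
p=camera('wrist');o=get_obs();t=o['tcp_pos'];print(todeck(t),o['finger_gap'],o['force'])
r=finder.cut_out(p,'green1_c')
for k in r[:2]: print(k['confidence'],k['bbox'])
cells()
E
```

```text
[-46.1 189.5   3.7] 42.558843474358845 [-0.5 -0.  -1.1]
0.81 [183.2, 171.7, 207.1, 97.6]
top red 228 [-4.3 89.5] axis ang 0.05
top red 220 [-8.7 -3.5] axis ang -0.12
top red 220 [-15.4 -99.8] axis ang 0.02
top green 222 [ -11.2 -196.2] axis ang 0.07
top green 221 [-79.9 175.8] axis ang 0.13
scene red 195 [-4.7 91.3] axis ang 0.17
scene red 210 [-8.9 -3.9] axis ang -0.03
scene red 221 [-16.4 -99.2] axis ang 0.09
scene green 243 [ -11.8 -195. ] axis ang 0.11
```

move_arm(
  deltas=[
    [[0,-0.15,0],[0,0,0],0.5],
    [[0,-0.15,0],[0,0,0],0.5],
    [[0.1,0,0],[0,0,0],0.5],
    [[0.1,0,0],[0,0,0],0.5],
    [[0.1,0,0],[0,0,0],0.5],
    [[0.1,0,0],[0,0,0],0.5],
    [[0.1,0,0],[0,0,0],0.5],
    [[0.1,0,0],[0,0,0],0.5],
    [[0.1,0,0],[0,0,0],0.5],
  ],
)

```text
clock: 15.15
tcp_pos: [504.5, 161.6, 58.9]
orientation: [0.146, 3.138, 0.0]
force: [0.7, -0.9, 1.6]
finger_gap: 42.7
grasp_force: 0.4
```

```bash
python3 - <<'E'
from deck import *
o=get_obs();t=o['tcp_pos'];print(todeck(t),o['force'])
p=camera('wrist');save(p,'w8')
cells()
E
```

```text
[-66.4 180.5   3.9] [ 0.7 -0.9  1.6]
top red 228 [-4.3 89.5] axis ang 0.05
top red 220 [-8.7 -3.5] axis ang -0.12
top red 220 [-15.4 -99.8] axis ang 0.02
top green 221 [ -11.2 -196.4] axis ang 0.07
top green 194 [-98.6 171.1] axis ang 0.24
scene red 198 [-4.9 91.4] axis ang 0.15
scene red 209 [-9. -4.] axis ang -0.03
scene red 221 [-16.4 -99.2] axis ang 0.09
scene green 244 [ -11.8 -195.1] axis ang 0.11
```

View pics/w8.png

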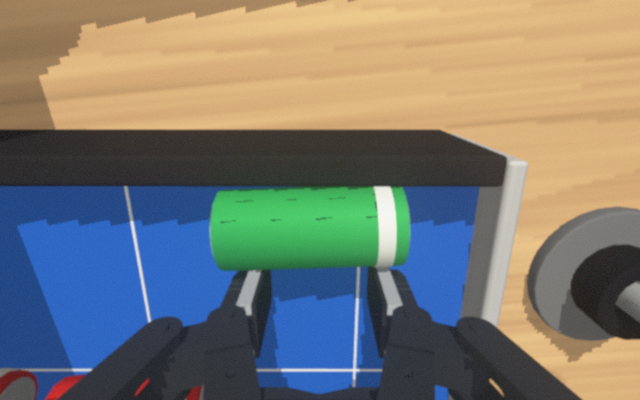

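The green cell is nearly parallel to the rail, with a slight gap on its left end (around (235,190)). I'll close the last millimetres gently.

move_arm(
  deltas=[
    [[0.05,0,0],[0,0,0],0.5],
    [[0.05,0,0],[0,0,0],0.5],
    [[0.05,0,0],[0,0,0],0.5],
    [[0,0,0],[0,0,0],0.5],
  ],
)

```text
clock: 15.7
tcp_pos: [502.4, 161.7, 59.5]
orientation: [0.147, 3.134, 0.001]
force: [7.1, -1.2, -0.8]
finger_gap: 42.4
grasp_force: 3.3
```

```bash
python3 - <<'E'
from deck import *
o=get_obs();t=o['tcp_pos'];print(todeck(t),o['force'])
E
```

```text
[-68.5 180.5   4.5] [ 7.1 -1.2 -0.8]
```

move_arm(
  deltas=[
    [[-0.05,0,0],[0,0,0],0.5],
    [[-0.1,0,0],[0,0,0],0.5],
    [[-0.2,0,0],[0,0,0],0.5],
    [[-0.3,0,0],[0,0,0],0.5],
    [[0,0,-0.6],[0,0,0],0.5],
    [[0,0,-1],[0,0,0],0.5],
    [[0,0,-1],[0,0,0],0.5],
    [[0,0,0],[0,0,0],0.5],
    [[0,0,0],[0,0,0],0.5],
  ],
)

```text
clock: 16.6
tcp_pos: [520.2, 160.3, 137.3]
orientation: [0.146, 3.137, 0.001]
force: [-0.5, 0.0, -0.9]
finger_gap: 42.8
grasp_force: 0.0
```

```bash
python3 - <<'E'
from deck import *
p=camera('wrist');save(p,'w9')
H=cv2.cvtColor(p['image'],cv2.COLOR_RGB2HSV)
m=((H[...,0]>45)&(H[...,0]<80)&(H[...,1]>120)).astype(np.uint8)
k,l,s,c=cv2.connectedComponentsWithStats(m);i=1+s[1:,4].argmax();yy,xx=np.nonzero(l==i)
# lower (near-hand) edge and upper edge lines
us=np.arange(s[i,0]+10,s[i,0]+s[i,2]-8)
lo=[yy[xx==u].max() for u in us];up=[yy[xx==u].min() for u in us]
for n,e,z in(('far',lo,71),('rail',up,80)):
    f=np.polyfit(us,e,1);A=[todeck(onz(p,u,np.polyval(f,u),z)) for u in(us[0],us[-1])]
    d=A[1]-A[0];print(n,A,'ang',-d[0]/d[1])
# rail lower edge line black/blue
cells()
plan(toworld(28,-191,50))
E
```

```text
far [array([-79.3, 145.4,  16. ]), array([-79.1, 198.9,  16. ])] ang -0.00475044458088911
rail [array([-111.5,  148.7,   25. ]), array([-111.2,  197.5,   25. ])] ang -0.006622465712737434
top red 228 [-4.3 89.5] axis ang 0.05
top red 218 [-8.7 -3.5] axis ang -0.14
top red 220 [-15.4 -99.8] axis ang 0.02
top green 221 [ -11.2 -196.4] axis ang 0.07
top green 247 [-98.5 174.8] axis ang -0.04
scene red 196 [-4.8 90.8] axis ang 0.15
scene red 209 [-8.9 -3.8] axis ang -0.04
scene red 221 [-16.3 -98.9] axis ang 0.09
scene green 157 [-100.1  169.7] axis ang -0.17
scene green 244 [ -11.8 -195.1] axis ang 0.11
tcp [518.9 159.9 135.7] now: tool shift(unit30) [ -2.7 -12.3   1. ] after turn [ -2.7 -12.4   1. ] turn(8deg) [-0. -0. -0.]
```

First green cell is square against the rail: -0.005 rad, centre at about -99. Moving to the second.

move_arm(
  deltas=[
    [[-0.21,-0.95,0],[0,0,0],0.5],
    [[-0.21,-0.95,0],[0,0,0],0.5],
    [[-0.21,-0.95,0],[0,0,0],0.5],
    [[-0.21,-0.95,0],[0,0,0],0.5],
    [[-0.21,-0.95,0],[0,0,0],0.5],
    [[-0.21,-0.95,0],[0,0,0],0.5],
    [[-0.21,-0.95,0],[0,0,0],0.5],
    [[-0.21,-0.95,0],[0,0,0],0.5],
    [[-0.21,-0.95,0],[0,0,0],0.5],
    [[-0.21,-0.95,0],[0,0,0],0.5],
    [[-0.21,-0.95,0],[0,0,0],0.5],
    [[-0.21,-0.95,0],[0,0,0],0.5],
    [[-0.21,-0.95,0],[0,0,0],0.5],
    [[0,0,0],[0,0,0],0.5],
    [[0,0,0],[0,0,0],0.5],
    [[0,0,0],[0,0,0],0.5],
  ],
)

```text
clock: 18.35
tcp_pos: [566.4, -215.0, 135.9]
orientation: [-0.144, -3.137, -0.002]
force: [1.2, -0.3, 0.0]
finger_gap: 43.0
grasp_force: 0.0
```

```bash
python3 - <<'E'
from deck import *
plan(toworld(28,-191,4))
o=get_obs();print(todeck(o['tcp_pos']))
p=camera('wrist')
for k in finder.cut_out(p,'green1_c')[:2]:
    x,y,w,h=k['bbox'];print(k['confidence'],k['bbox'],todeck(onz(p,x+w/2,y+h/2,71)))
E
```

```text
tcp [ 566.4 -215.   135.9] now: tool shift(unit30) [-0.  -0.1  2.6] after turn [-0.  -0.1  2.6] turn(8deg) [ 0. -0. -0.]
[  28.  -189.3   80.9]
```

move_arm(
  deltas=[
    [[0,-0.05,0.6],[0,0,0],0.5],
    [[0,0,0.6],[0,0,0],0.5],
    [[0,0,0.6],[0,0,0],0.5],
    [[0,0,0.5],[0,0,0],0.5],
    [[0,0,0.25],[0,0,0],0.5],
    [[0,0,0],[0,0,0],0.5],
    [[0.1,0,0],[0,0,0],0.5],
    [[0.1,0,0],[0,0,0],0.5],
    [[0.1,0,0],[0,0,0],0.5],
    [[0.1,0,0],[0,0,0],0.5],
    [[0.15,0,0],[0,0,0],0.5],
    [[0.15,0,0],[0,0,0],0.5],
    [[0.15,0,0],[0,0,0],0.5],
    [[0.15,0,0],[0,0,0],0.5],
    [[0.15,0,0],[0,0,0],0.5],
    [[0.15,0,0],[0,0,0],0.5],
    [[0.15,0,0],[0,0,0],0.5],
    [[0.15,0,0],[0,0,0],0.5],
    [[0.15,0,0],[0,0,0],0.5],
    [[0.15,0,0],[0,0,0],0.5],
  ],
)

```text
clock: 20.45
tcp_pos: [509.4, -212.5, 60.3]
orientation: [0.146, 3.138, 0.0]
force: [-0.3, -0.7, -0.3]
finger_gap: 42.5
grasp_force: 0.1
```

```bash
python3 - <<'E'
from deck import *
o=get_obs();t=o['tcp_pos'];print(todeck(t),o['force'])
cells()
E
```

```text
[ -29.  -191.7    5.3] [-0.3 -0.7 -0.3]
top red 228 [-4.3 89.5] axis ang 0.05
top red 219 [-8.8 -3.5] axis ang -0.12
top red 216 [-15.3 -99.2] axis ang 0.04
top green 247 [-98.5 174.8] axis ang -0.04
scene red 194 [-4.8 91.3] axis ang 0.14
scene red 209 [-8.8 -3.6] axis ang -0.05
scene red 216 [-16.  -99.5] axis ang 0.06
scene green 201 [-100.7  176. ] axis ang 0.12
scene green 63 [ -53.9 -183.7] axis ang 0.13
```

move_arm(
  deltas=[
    [[0.15,0,0],[0,0,0],0.5],
    [[0.15,0,0],[0,0,0],0.5],
    [[0.15,0,0],[0,0,0],0.5],
    [[0.15,0,0],[0,0,0],0.5],
    [[0.15,0,0],[0,0,0],0.5],
    [[0.15,0,0],[0,0,0],0.5],
    [[0.1,0,0],[0,0,0],0.5],
    [[0.1,0,0],[0,0,0],0.5],
    [[0,0,0],[0,0,0],0.5],
  ],
)

```text
clock: 21.45
tcp_pos: [476.5, -209.5, 60.3]
orientation: [-0.146, -3.138, -0.0]
force: [-0.6, -0.4, 1.4]
finger_gap: 42.9
grasp_force: 0.0
```

```bash
python3 - <<'E'
from deck import *
o=get_obs();t=o['tcp_pos'];print(todeck(t),o['force'])
p=camera('wrist')
H=cv2.cvtColor(p['image'],cv2.COLOR_RGB2HSV)
m=((H[...,0]>45)&(H[...,0]<80)&(H[...,1]>120)).astype(np.uint8)
k,l,s,c=cv2.connectedComponentsWithStats(m);i=1+s[1:,4].argmax();yy,xx=np.nonzero(l==i)
us=np.arange(s[i,0]+10,s[i,0]+s[i,2]-8);up=[yy[xx==u].min() for u in us]
f=np.polyfit(us,up,1);A=[todeck(onz(p,u,np.polyval(f,u),80)) for u in(us[0],us[-1])];d=A[1]-A[0];print(A,-d[0]/d[1])
E
```

```text
[ -62.  -191.6    5.3] [-0.6 -0.4  1.4]
[array([-108.4, -224.7,   25. ]), array([-110.3, -172.1,   25. ])] 0.036327811633626236
```

move_arm(
  deltas=[
    [[0.1,0,0],[0,0,0],0.5],
    [[0.05,0,0],[0,0,0],0.5],
    [[0.05,0,0],[0,0,0],0.5],
    [[0.05,0,0],[0,0,0],0.5],
    [[0,0,0],[0,0,0],0.5],
    [[0,0,0],[0,0,0],0.5],
  ],
)

```text
clock: 22.1
tcp_pos: [469.5, -208.7, 60.3]
orientation: [-0.146, -3.138, -0.0]
force: [0.3, 0.5, -0.4]
finger_gap: 42.9
grasp_force: 0.0
```

move_arm(
  deltas=[
    [[0.05,0,0],[0,0,0],0.5],
    [[0.04,0,0],[0,0,0],0.5],
    [[0,0,0],[0,0,0],0.5],
  ],
)

```text
clock: 22.4
tcp_pos: [467.7, -208.7, 60.6]
orientation: [0.145, 3.136, -0.001]
force: [3.8, -0.3, -0.0]
finger_gap: 42.6
grasp_force: 1.8
```

```bash
cat > sq.py <<'E'
from deck import *
def sq():
    o=get_obs();t=o['tcp_pos'];print(todeck(t),o['force'])
    p=camera('wrist')
    H=cv2.cvtColor(p['image'],cv2.COLOR_RGB2HSV)
    m=((H[...,0]>45)&(H[...,0]<80)&(H[...,1]>120)).astype(np.uint8)
    k,l,s,c=cv2.connectedComponentsWithStats(m);i=1+s[1:,4].argmax();yy,xx=np.nonzero(l==i)
    us=np.arange(s[i,0]+10,s[i,0]+s[i,2]-8);up=[yy[xx==u].min() for u in us]
    f=np.polyfit(us,up,1);A=[todeck(onz(p,u,np.polyval(f,u),80)) for u in(us[0],us[-1])];d=A[1]-A[0];print(A,-d[0]/d[1])
    return p
E
python3 -c "
from sq import *
sq()"
```

```text
[ -70.9 -191.6    5.6] [ 3.8 -0.3 -0. ]
[array([-115.3, -224.6,   25. ]), array([-114.9, -171.9,   25. ])] -0.00814052439570354
```

move_arm(
  deltas=[
    [[-0.05,0,0],[0,0,0],0.5],
    [[-0.1,0,0],[0,0,0],0.5],
    [[-0.2,0,0],[0,0,0],0.5],
    [[-0.3,0,0],[0,0,0],0.5],
    [[0,0,-0.6],[0,0,0],0.5],
    [[0,0,-1],[0,0,0],0.5],
    [[0,0,-1],[0,0,0],0.5],
    [[0,0,0],[0,0,0],0.5],
    [[0,0,0],[0,0,0],0.5],
  ],
)

```text
clock: 23.35
tcp_pos: [487.0, -210.3, 138.8]
orientation: [0.145, 3.137, -0.0]
force: [0.5, 0.7, -0.5]
finger_gap: 43.0
grasp_force: 0.0
```

```bash
python3 -c "
from sq import *
sq();cells();plan(toworld(-56,-95,6))"
```

```text
[ -51.5 -191.5   83.8] [ 0.5  0.7 -0.5]
[array([-113.7, -222.5,   25. ]), array([-113.4, -174. ,   25. ])] -0.0063213202305518155
top red 228 [-4.3 89.5] axis ang 0.05
top red 220 [-8.7 -3.5] axis ang -0.12
top red 221 [-15.5 -99.9] axis ang 0.02
top green 247 [-98.5 174.8] axis ang -0.04
scene red 195 [-4.8 91. ] axis ang 0.15
scene red 208 [-8.9 -4. ] axis ang -0.03
scene red 216 [-16.  -99.5] axis ang 0.06
scene green 200 [-100.9  176.2] axis ang 0.13
scene green 194 [-102.  -198.2] axis ang 0.03
tcp [ 485.8 -210.   137.2] now: tool shift(unit30) [0.1 3.2 2.5] after turn [0.1 3.2 2.5] turn(8deg) [ 0. -0. -0.]
```

move_arm(
  deltas=[
    [[0.15,0.8,0],[0,0,0],0.5],
    [[0,0.8,0],[0,0,0],0.5],
    [[0,0.8,0],[0,0,0],0.5],
    [[0,0.8,0],[0,0,0],0.5],
    [[0,0,0],[0,0,0],0.5],
    [[0,0,0],[0,0,0],0.5],
    [[0,0,0.6],[0,0,0],0.5],
    [[0,0,0.6],[0,0,0],0.5],
    [[0,0,0.6],[0,0,0],0.5],
    [[0,0,0.5],[0,0,0],0.5],
    [[0,0,0.2],[0,0,0],0.5],
    [[0,0,0],[0,0,0],0.5],
  ],
)

```text
clock: 24.7
tcp_pos: [489.8, -115.2, 62.4]
orientation: [-0.148, -3.136, 0.0]
force: [0.4, 0.7, 1.0]
finger_gap: 42.6
grasp_force: 0.0
```

```bash
python3 - <<'E'
from deck import *
o=get_obs();t=o['tcp_pos'];print(todeck(t),o['force'],o['finger_gap'])
cells()
p=camera('wrist');save(p,'w10')
E
```

```text
[-57.  -96.5   7.4] [0.4 0.7 1. ] 42.553532030708666
top red 228 [-4.3 89.5] axis ang 0.05
top red 177 [-8.   2.1] axis ang -0.11
top green 248 [-98.4 174.7] axis ang -0.03
top green 245 [-101.  -199.5] axis ang -0.01
scene red 195 [-4.8 91. ] axis ang 0.15
scene red 210 [-8.8 -3.8] axis ang -0.04
scene red 214 [-16.  -99.2] axis ang 0.1
scene green 202 [-100.7  176.1] axis ang 0.14
scene green 257 [-102.9 -199.4] axis ang 0.04
```

View pics/w10.png

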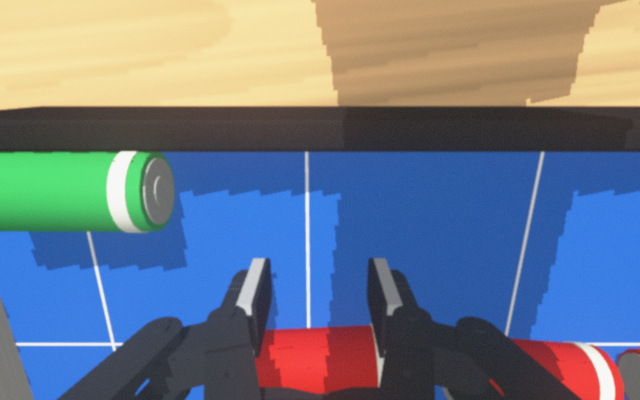

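move_arm(
  deltas=[
    [[-0.1,0,0],[0,0,0],0.5],
    [[-0.1,0,0],[0,0,0],0.5],
    [[-0.15,0,0],[0,0,0],0.5],
    [[-0.15,0,0],[0,0,0],0.5],
    [[-0.15,0,0],[0,0,0],0.5],
    [[-0.2,0,0],[0,0,0],0.5],
    [[-0.2,0,0],[0,0,0],0.5],
    [[-0.2,0,0],[0,0,0],0.5],
    [[-0.2,0,0],[0,0,0],0.5],
    [[-0.2,0,0],[0,0,0],0.5],
    [[-0.2,0,0],[0,0,0],0.5],
    [[-0.2,0,0],[0,0,0],0.5],
    [[-0.2,0,0],[0,0,0],0.5],
    [[-0.2,0,0],[0,0,0],0.5],
    [[-0.2,0,0],[0,0,0],0.5],
    [[-0.2,0,0],[0,0,0],0.5],
    [[-0.2,0,0],[0,0,0],0.5],
    [[-0.2,0,0],[0,0,0],0.5],
    [[-0.2,0,0],[0,0,0],0.5],
    [[-0.2,0,0],[0,0,0],0.5],
  ],
)

```text
clock: 26.85
tcp_pos: [600.1, -124.5, 63.3]
orientation: [-0.146, -3.138, -0.0]
force: [0.1, -0.2, 0.4]
finger_gap: 42.7
grasp_force: 0.1
```

```bash
python3 - <<'E'
from deck import *
o=get_obs();t=o['tcp_pos'];print(todeck(t),o['force'],o['finger_gap'])
cells()
E
```

```text
[ 53.7 -96.2   8.3] [ 0.1 -0.2  0.4] 42.738713820078885
top red 228 [-4.3 89.5] axis ang 0.05
top red 93 [-6.5 13.1] axis ang 1.36
top green 246 [-98.4 174.9] axis ang -0.04
top green 245 [-101.  -199.5] axis ang -0.01
scene red 196 [-4.8 91.1] axis ang 0.14
scene red 84 [-9.4 12.1] axis ang -1.15
scene green 200 [-100.8  176.1] axis ang 0.16
scene green 255 [-102.8 -199.4] axis ang 0.03
```

move_arm(
  deltas=[
    [[-0.15,0,0],[0,0,0],0.5],
    [[-0.15,0,0],[0,0,0],0.5],
    [[-0.15,0,0],[0,0,0],0.5],
    [[-0.15,0,0],[0,0,0],0.5],
    [[-0.15,0,0],[0,0,0],0.5],
  ],
)

```text
clock: 27.45
tcp_pos: [622.0, -126.6, 63.2]
orientation: [-0.146, -3.137, -0.0]
force: [-1.6, -0.2, 1.4]
finger_gap: 42.5
grasp_force: 0.7
```

```bash
python3 - <<'E'
from deck import *
o=get_obs();t=o['tcp_pos'];print(todeck(t),o['force'],o['finger_gap'])
a=camera('scene');b=camera('wrist')
cv2.imwrite('pics/m11.png',np.vstack([cv2.resize(a['image'][160:300,220:460],(480,280)),cv2.resize(b['image'],(480,300))])[...,::-1])
E
```

```text
[ 75.7 -96.3   8.2] [-1.6 -0.2  1.4] 42.49035525196239
```

View pics/m11.png

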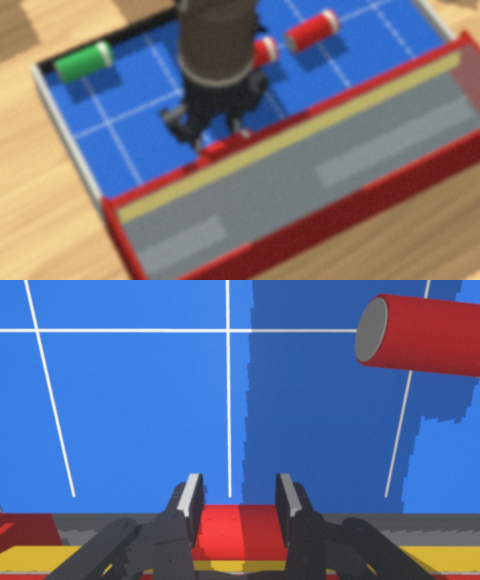

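The cell is at the flap and still on the fingers (wrist crop, about (235,530)), with about 1.6 N on it. Pushing a little farther.

move_arm(
  deltas=[
    [[-0.12,0,0],[0,0,0],0.5],
    [[-0.12,0,0],[0,0,0],0.5],
    [[-0.12,0,0],[0,0,0],0.5],
    [[0,0,0],[0,0,0],0.5],
    [[0,0,0],[0,0,0],0.5],
  ],
)

```text
clock: 28.05
tcp_pos: [633.0, -127.5, 63.3]
orientation: [0.145, 3.138, -0.0]
force: [-0.0, 0.2, -0.2]
finger_gap: 42.5
grasp_force: 0.0
```

```bash
cat > bin.py <<'E'
from deck import *
def redbin():
    p=camera('scene');h=cv2.cvtColor(p['image'],cv2.COLOR_RGB2HSV)
    poly=np.array([proj(p,toworld(x,y,z)) for x,y,z in((95,-240,20),(95,240,20),(225,240,-35),(225,-240,-35))]).astype(np.int32)
    o=get_obs();print(todeck(o['tcp_pos']),o['force'])
    for n in('top','scene'):
        p=camera(n);h=cv2.cvtColor(p['image'],cv2.COLOR_RGB2HSV)
        print(n,'yellow by y:',[int(((h[...,0]>20)&(h[...,0]<33)&(h[...,1]>120))[int(v)-8:int(v)+8,int(u)-4:int(u)+4].sum()) for y in range(-220,230,40) for u,v in[proj(p,toworld(112,y,22))]])
E
python3 - <<'E'
from bin import *
redbin()
b=camera('wrist');a=camera('scene')
cv2.imwrite('pics/m12.png',np.vstack([cv2.resize(a['image'][160:300,220:460],(480,280)),cv2.resize(b['image'],(480,300))])[...,::-1])
E
```

```text
[ 86.6 -96.4   8.3] [ 0.2  0.  -0.2]
top yellow by y: [17, 15, 0, 0, 0, 7, 19, 17, 17, 16, 16, 16]
scene yellow by y: [0, 0, 0, 0, 0, 0, 0, 0, 0, 0, 0, 0]
```

View pics/m12.png

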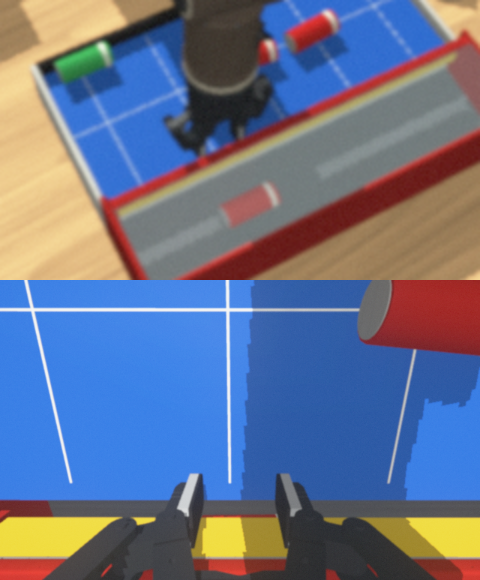

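The first red cell is in the bin (scene crop, about (248,203)) and the yellow flap hangs shut. Next is the middle red.

move_arm(
  deltas=[
    [[0.2,0,0],[0,0,0],0.5],
    [[0.2,0,-0.5],[0,0,0],0.5],
    [[0.2,0,-1],[0,0,0],0.5],
    [[0.9,0.6,-1],[0,0,0],0.5],
    [[0.9,0.6,0],[0,0,0],0.5],
    [[0.9,0.6,0],[0,0,0],0.5],
    [[0.7,0.6,0],[0,0,0],0.5],
    [[0.6,0.6,0],[0,0,0],0.5],
    [[0,0.2,0],[0,0,0],0.5],
    [[0,0,0],[0,0,0],0.5],
    [[0,0,0],[0,0,0],0.5],
  ],
)

```text
clock: 29.4
tcp_pos: [505.0, -19.8, 139.0]
orientation: [0.146, 3.137, -0.0]
force: [0.7, -0.5, -0.2]
finger_gap: 42.4
grasp_force: 0.0
```

```bash
python3 - <<'E'
from deck import *
o=get_obs();print(todeck(o['tcp_pos']));cells();plan(toworld(-52,0,7))
E
```

```text
[-50.2  -0.2  84. ]
top green 247 [-98.5 174.8] axis ang -0.04
top green 245 [-101.  -199.5] axis ang -0.01
scene red 197 [-4.8 91.2] axis ang 0.14
scene red 209 [-8.8 -4. ] axis ang -0.04
scene green 200 [-100.8  175.9] axis ang 0.09
scene green 255 [-102.8 -199.4] axis ang 0.03
tcp [504.8 -20.2 138.5] now: tool shift(unit30) [0.1 0.  2.5] after turn [0.1 0.  2.5] turn(8deg) [-0.   0.  -0.1]
```

move_arm(
  deltas=[
    [[0.1,0,0.6],[0,0,0],0.5],
    [[0,0,0.6],[0,0,0],0.5],
    [[0,0,0.6],[0,0,0],0.5],
    [[0,0,0.5],[0,0,0],0.5],
    [[0,0,0.2],[0,0,0],0.5],
    [[-0.1,0,0],[0,0,0],0.5],
    [[-0.1,0,0],[0,0,0],0.5],
    [[-0.1,0,0],[0,0,0],0.5],
    [[-0.1,0,0],[0,0,0],0.5],
    [[-0.15,0,0],[0,0,0],0.5],
    [[-0.2,0,0],[0,0,0],0.5],
    [[-0.2,0,0],[0,0,0],0.5],
    [[-0.2,0,0],[0,0,0],0.5],
    [[-0.2,0,0],[0,0,0],0.5],
    [[-0.2,0,0],[0,0,0],0.5],
    [[-0.2,0,0],[0,0,0],0.5],
    [[-0.2,0,0],[0,0,0],0.5],
    [[-0.2,0,0],[0,0,0],0.5],
    [[-0.2,0,0],[0,0,0],0.5],
    [[-0.2,0,0],[0,0,0],0.5],
  ],
)

```text
clock: 31.5
tcp_pos: [578.0, -26.0, 63.3]
orientation: [0.146, 3.138, 0.0]
force: [-0.5, 0.5, -0.1]
finger_gap: 42.4
grasp_force: 0.1
```

```bash
python3 - <<'E'
from deck import *
o=get_obs();print(todeck(o['tcp_pos']),o['force'])
p=camera('wrist');h=cv2.cvtColor(p['image'],cv2.COLOR_RGB2HSV)
m=((((h[...,0]<8)|(h[...,0]>172))&(h[...,1]>150))).astype(np.uint8)
k,l,s,c=cv2.connectedComponentsWithStats(m)
for i in range(1,k):
    if s[i,4]>600: print(s[i],c[i],todeck(onz(p,*c[i],75)))
E
```

```text
[23.1 -0.   8.3] [-0.5  0.5 -0.1]
[  460   185   180    87 12446] [553.7 227.4] [-2.8 93.9 20. ]
[ 255  301  114   78 7639] [314.9 340.5] [51.1 -1.4 20. ]
```

Cell is in line and centred between the fingers, so I continue: 64 mm left.

move_arm(
  deltas=[
    [[-0.2,0,0],[0,0,0],0.5],
    [[-0.2,0,0],[0,0,0],0.5],
    [[-0.2,0,0],[0,0,0],0.5],
    [[-0.2,0,0],[0,0,0],0.5],
    [[-0.15,0,0],[0,0,0],0.5],
    [[-0.15,0,0],[0,0,0],0.5],
    [[-0.15,0,0],[0,0,0],0.5],
    [[-0.15,0,0],[0,0,0],0.5],
    [[-0.15,0,0],[0,0,0],0.5],
    [[-0.15,0,0],[0,0,0],0.5],
    [[-0.12,0,0],[0,0,0],0.5],
    [[-0.12,0,0],[0,0,0],0.5],
    [[-0.12,0,0],[0,0,0],0.5],
    [[0,0,0],[0,0,0],0.5],
    [[0,0,0],[0,0,0],0.5],
  ],
)

```text
clock: 33.05
tcp_pos: [639.3, -31.7, 63.3]
orientation: [0.146, 3.138, -0.0]
force: [0.4, 0.6, -0.3]
finger_gap: 42.8
grasp_force: 0.0
```

```bash
cat >> bin.py <<'E'
def inbin():
    p=camera('scene');h=cv2.cvtColor(p['image'],cv2.COLOR_RGB2HSV);B=np.array([proj(p,toworld(*q)) for q in((125,-235,-35),(125,235,-35),(215,235,-45),(215,-235,-45))])
    M=np.zeros(h.shape[:2],np.uint8);cv2.fillPoly(M,[B.astype(np.int32)],1);M=cv2.erode(M,np.ones((3,3)))
    m=(M>0)&((h[...,0]<12)|(h[...,0]>168))&(h[...,1]>70)
    k,l,s,c=cv2.connectedComponentsWithStats(m.astype(np.uint8))
    for i in range(1,k):
        if s[i,4]>40:print('inbin',s[i],todeck(onz(p,*c[i],25)))
E
python3 - <<'E'
from bin import *
redbin();inbin();cells()
E
```

```text
[84.5 -0.4  8.3] [-0.2 -0.3 -1.1]
top yellow by y: [0, 0, 0, 0, 1, 0, 0, 0, 0, 0, 0, 2]
scene yellow by y: [0, 0, 0, 0, 0, 0, 0, 0, 0, 0, 0, 0]
inbin [ 301  224  161   85 1058] [208.3 -36.2 -30. ]
top green 232 [-98.1 176.6] axis ang 0.01
top green 245 [-101.  -199.5] axis ang -0.01
scene green 255 [-102.8 -199.4] axis ang 0.03
```

```bash
python3 - <<'E'
from bin import *
p=camera('wrist');h=cv2.cvtColor(p['image'],cv2.COLOR_RGB2HSV)
m=((((h[...,0]<8)|(h[...,0]>172))&(h[...,1]>150))).astype(np.uint8)
k,l,s,c=cv2.connectedComponentsWithStats(m)
for i in range(1,k):
    if s[i,4]>300: print('red',s[i],c[i],todeck(onz(p,*c[i],71)))
m=((h[...,0]>20)&(h[...,0]<33)&(h[...,1]>150)).astype(np.uint8)
k,l,s,c=cv2.connectedComponentsWithStats(m)
for i in range(1,k):
    if s[i,4]>300: print('yel',s[i],c[i])
E
```

```text
red [  481    12   159   107 13151] [569.3  65.2] [-1.9 89.4 16. ]
red [ 255  298  107   71 6903] [311.8 334.2] [112.3  -3.1  16. ]
red [   0  378   80   22 1529] [ 34.6 387.8] [ 142.8 -137.5   16. ]
red [ 258  378  122   16 1157] [318.4 383.6] [140.9  -0.3  16. ]
red [ 559  379   81   21 1461] [604.4 388.4] [144.6 138.1  16. ]
yel [  0 365  95   9 655] [ 45.1 369. ]
yel [544 366  96   8 738] [593.3 369.4]
yel [257 370 125   4 414] [312.2 371.7]
```

move_arm(
  deltas=[
    [[-0.1,0,0],[0,0,0],0.5],
    [[-0.1,0,0],[0,0,0],0.5],
    [[0,0,0],[0,0,0],0.5],
    [[0,0,0],[0,0,0],0.5],
    [[0,0,0],[0,0,0],0.5],
  ],
)

```text
clock: 33.9
tcp_pos: [644.9, -32.2, 63.2]
orientation: [-0.146, -3.138, -0.0]
force: [0.8, -0.1, 0.2]
finger_gap: 43.0
grasp_force: 0.0
```

```bash
python3 - <<'E'
from bin import *
redbin();inbin();cells()
E
```

```text
[90.3 -0.4  8.2] [ 0.5 -0.3 -1.3]
top yellow by y: [16, 17, 16, 17, 2, 0, 0, 0, 3, 17, 17, 16]
scene yellow by y: [0, 0, 0, 0, 0, 0, 0, 0, 0, 0, 0, 0]
inbin [ 301  224  161   85 1285] [205.8 -31.1 -30. ]
top green 225 [-98.1 177.4] axis ang 0.01
top green 245 [-101.  -199.5] axis ang -0.01
scene green 253 [-102.8 -199.5] axis ang 0.03
```

Flap shut again with the second red cell inside. Now the last red.

move_arm(
  deltas=[
    [[0.2,0,0],[0,0,0],0.5],
    [[0.2,0,-0.5],[0,0,0],0.5],
    [[0.2,0,-1],[0,0,0],0.5],
    [[0.8,0.6,-1],[0,0,0],0.5],
    [[0.8,0.6,0],[0,0,0],0.5],
    [[0.8,0.6,0],[0,0,0],0.5],
    [[0.8,0.6,0],[0,0,0],0.5],
    [[0.75,0.6,0],[0,0,0],0.5],
    [[0,0.15,0],[0,0,0],0.5],
    [[0,0,0],[0,0,0],0.5],
    [[0,0,0],[0,0,0],0.5],
  ],
)

```text
clock: 35.3
tcp_pos: [518.5, 73.8, 139.0]
orientation: [0.146, 3.137, -0.0]
force: [0.7, -0.2, 1.1]
finger_gap: 42.9
grasp_force: 0.0
```

```bash
python3 - <<'E'
from bin import *
o=get_obs();print(todeck(o['tcp_pos']));cells();inbin();plan(toworld(-46,94,7))
p=camera('wrist');h=cv2.cvtColor(p['image'],cv2.COLOR_RGB2HSV)
m=((((h[...,0]<8)|(h[...,0]>172))&(h[...,1]>150))).astype(np.uint8)
k,l,s,c=cv2.connectedComponentsWithStats(m)
for i in range(1,k):
    if s[i,4]>300: print('red',s[i],c[i],todeck(onz(p,*c[i],75)))
E
```

```text
[-44.8  94.3  84. ]
top red 127 [-2.5 76.9] axis ang -0.47
top green 245 [-101.  -199.5] axis ang -0.01
scene red 194 [-4.8 91.3] axis ang 0.14
scene green 93 [-97.4 189. ] axis ang 0.8
scene green 257 [-102.9 -199.4] axis ang 0.05
inbin [ 301  224  161   85 1120] [207.8 -37.8 -30. ]
tcp [518.4  73.4 138.4] now: tool shift(unit30) [0.  0.  2.5] after turn [0.  0.  2.5] turn(8deg) [-0.   0.  -0.1]
red [ 270  254   86   52 3925] [312.2 279.9] [-2.8 89.8 20. ]
```

move_arm(
  deltas=[
    [[0,0,0.6],[0,0,0],0.5],
    [[0,0,0.6],[0,0,0],0.5],
    [[0,0,0.6],[0,0,0],0.5],
    [[0,0,0.5],[0,0,0],0.5],
    [[0,0,0.2],[0,0,0],0.5],
    [[-0.1,0,0],[0,0,0],0.5],
    [[-0.1,0,0],[0,0,0],0.5],
    [[-0.1,0,0],[0,0,0],0.5],
    [[-0.1,0,0],[0,0,0],0.5],
    [[-0.15,0,0],[0,0,0],0.5],
    [[-0.2,0,0],[0,0,0],0.5],
    [[-0.2,0,0],[0,0,0],0.5],
    [[-0.2,0,0],[0,0,0],0.5],
    [[-0.2,0,0],[0,0,0],0.5],
    [[-0.2,0,0],[0,0,0],0.5],
    [[-0.2,0,0],[0,0,0],0.5],
    [[-0.2,0,0],[0,0,0],0.5],
    [[-0.2,0,0],[0,0,0],0.5],
    [[-0.2,0,0],[0,0,0],0.5],
    [[-0.2,0,0],[0,0,0],0.5],
  ],
)

```text
clock: 37.5
tcp_pos: [594.5, 67.3, 63.3]
orientation: [-0.146, -3.138, -0.0]
force: [0.4, 0.2, -1.0]
finger_gap: 42.3
grasp_force: 0.1
```

```bash
cat >> bin.py <<'E'
def wr():
    p=camera('wrist');h=cv2.cvtColor(p['image'],cv2.COLOR_RGB2HSV)
    m=((((h[...,0]<8)|(h[...,0]>172))&(h[...,1]>150))).astype(np.uint8)
    k,l,s,c=cv2.connectedComponentsWithStats(m)
    for i in range(1,k):
        if s[i,4]>300: print('red',s[i],c[i],todeck(onz(p,*c[i],75)))
E
python3 - <<'E'
from bin import *
o=get_obs();print(todeck(o['tcp_pos']),o['force']);wr()
E
```

```text
[31.4 94.4  8.3] [ 0.4  0.2 -1. ]
red [ 255  301  128   78 8288] [318.4 341.2] [59.8 94.7 20. ]
red [571 386  49  14 423] [595.9 393.1] [ 90.2 225.5  20. ]
```

Tracking well: 59 mm left.

move_arm(
  deltas=[
    [[-0.2,0,0],[0,0,0],0.5],
    [[-0.2,0,0],[0,0,0],0.5],
    [[-0.2,0,0],[0,0,0],0.5],
    [[-0.2,0,0],[0,0,0],0.5],
    [[-0.15,0,0],[0,0,0],0.5],
    [[-0.15,0,0],[0,0,0],0.5],
    [[-0.15,0,0],[0,0,0],0.5],
    [[-0.15,0,0],[0,0,0],0.5],
    [[-0.15,0,0],[0,0,0],0.5],
    [[-0.15,0,0],[0,0,0],0.5],
    [[-0.15,0,0],[0,0,0],0.5],
    [[-0.12,0,0],[0,0,0],0.5],
    [[0,0,0],[0,0,0],0.5],
    [[0,0,0],[0,0,0],0.5],
    [[0,0,0],[0,0,0],0.5],
  ],
)

```text
clock: 39.05
tcp_pos: [652.7, 61.9, 63.3]
orientation: [-0.146, -3.138, -0.0]
force: [-0.1, 0.2, -0.5]
finger_gap: 42.6
grasp_force: 0.0
```

```bash
python3 - <<'E'
from bin import *
redbin();wr()
E
```

```text
[89.9 94.1  8.3] [-0.7 -0.2 -0.5]
top yellow by y: [17, 17, 16, 16, 14, 13, 14, 0, 0, 0, 0, 0]
scene yellow by y: [0, 0, 0, 0, 0, 0, 0, 0, 0, 0, 0, 0]
red [612 291  28  32 362] [630.6 305.9] [100.7 228.6  20. ]
red [   0  368   92   32 2382] [ 37.5 382.2] [140.9 -36.7  20. ]
red [ 257  368  124   26 2538] [319.  378.1] [139.2  94.6  20. ]
red [ 547  368   93   32 2416] [600.7 382.4] [142.4 225.9  20. ]
```

move_arm(
  deltas=[
    [[0.2,0,0],[0,0,0],0.5],
    [[0.2,0,-0.5],[0,0,0],0.5],
    [[0.2,0,-1],[0,0,0],0.5],
    [[0.3,0,-1],[0,0,0],0.5],
    [[0.5,0.5,-1],[0,0,0],0.5],
    [[0.5,0.9,-1],[0,0,0],0.5],
    [[0.5,0.9,-1],[0,0,0],0.5],
    [[0.5,0.9,0],[0,0,0],0.5],
    [[0.5,0.9,0],[0,0,0],0.5],
    [[0.5,0.9,0],[0,0,0],0.5],
    [[0.5,0.9,0],[0,0,0],0.5],
    [[0.5,0.9,0],[0,0,0],0.5],
    [[0.5,0.9,0],[0,0,0],0.5],
    [[0.5,0.9,0],[0,0,0],0.5],
    [[0.5,0.9,0],[0,0,0],0.5],
    [[0.5,0.9,0],[0,0,0],0.5],
    [[0.5,0.9,0],[0,0,0],0.5],
    [[0.5,0.9,0],[0,0,0],0.5],
    [[0,0,0],[0,0,0],0.5],
    [[0,0,0],[0,0,0],0.5],
  ],
)

```text
clock: 41.25
tcp_pos: [449.9, 448.7, 229.1]
orientation: [0.143, 3.138, 0.0]
force: [0.7, -1.2, -1.1]
finger_gap: 42.7
grasp_force: 0.0
```

```bash
python3 - <<'E'
from bin import *
redbin();cells()
a=camera('scene');b=camera('top')
cv2.imwrite('pics/end.png',np.vstack([cv2.resize(a['image'][110:310,180:470],(580,400),interpolation=2)[:320],cv2.resize(b['image'][115:275,150:440],(580,320),interpolation=2)[:280]])[...,::-1])
E
```

```text
[-144.8  460.7  174. ] [-0.8 -0.3 -0.2]
top yellow by y: [16, 16, 17, 16, 16, 18, 15, 16, 15, 17, 16, 16]
scene yellow by y: [0, 0, 0, 0, 0, 0, 0, 0, 0, 0, 0, 0]
top green 247 [-98.5 174.8] axis ang -0.04
top green 245 [-101.  -199.5] axis ang -0.01
scene green 203 [-101.  176.] axis ang 0.15
scene green 256 [-102.9 -199.3] axis ang 0.04
```

View pics/end.png

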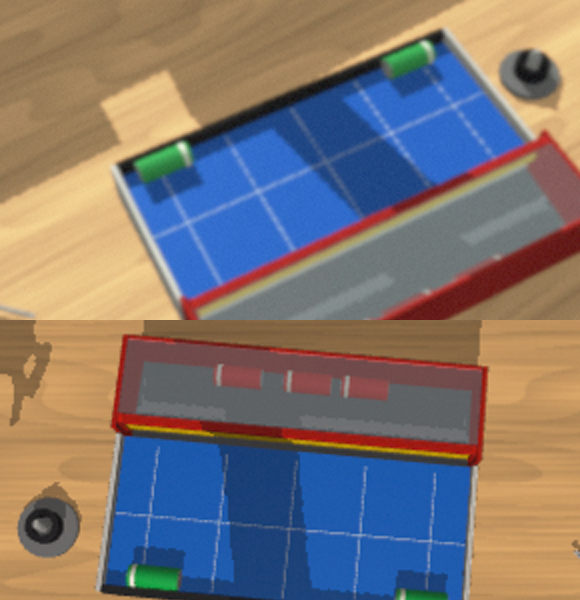

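The final view shows all three red cells in the bin (about (240,377), (308,382) and (365,387)) and the flap shut along its full width. Both green cells are against the rail and the tape is on its spindle, so I'm handing in.

```bash
python3 -c "
from cell import ctrl
print(ctrl.job_done())"
```

```text
the job is handed in; nothing more can be done
None
```

Job handed in at about 41 s: the tape roll is seated on its spindle, both green cells rest square against the rail, and all three red cells are in the bin with the flap shut.

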